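# Lock the incubator lid with its quarter-turn dial

### The arm

A 6-joint arm with a two-finger parallel gripper is mounted at the origin on the work surface. World frame = base frame: x ahead of the robot, y to its left, z up, the work surface at z = 0. Lengths are in m, angles in rad, forces in N, time in s.
With the tool pointing down it reaches from about 0.275 to 0.75 m from the base axis. Payload 10.2 kg.
Tool frame: the origin (TCP) lies at the very end of the fingers, on their centre line; the grasp point (between the pads) lies 19 mm behind it; z points along the fingers, y is the line along which they close (so a half turn about z gives the same grasp; the last joint's range is limited). The gripper opens to 88 mm and grips with 3 to 60 N. Pads are 18 mm wide; open, the fingers measure 123 mm over their backs; the gripper's body (75 mm by 187 mm) begins 45 mm behind the grasp point.
Start: joints at [-1.357, 0.313, 1.498, -0, 1.331, -0.223], TCP at [0.222, -0.476, 0.239] pointing down, gripper open.
Joint ranges: [-2.94, 2.94], [-0.97, 2.17], [0.19, 2.56], [-1.23, 4.37], [0.02, 3.11], [-2.88, 2.88]. Speed limits (rad/s): [2.39, 2.39, 3.01, 3.14, 3.14, 3.14].

### API

Orientations are given as a 3x3 rotation matrix whose columns are the frame's x, y, z axes.
In Python, from rig import bot, optics, workorder gives the robot as it stands. The module is installed in compiled form; this text tells all that it offers.
- The arm moves only by the shell command python3 -m creep 'ROWS' [OPENING] [FORCE]. ROWS is text: rows parted by semicolons, each of 6 numbers parted by spaces: the shift along the tool's x, y, z scaled (see below), then the turn, a rotation vector about the tool's x, y, z scaled (see below). In form: dx dy dz ax ay az; .... A call has 1 to 8 rows; each row is the pose to reach, as a shift and turn from the pose commanded when the call began, along the tool's axes at that moment; what a row does not reach only later rows make up. The controller multiplies each number of a shift by 0.15 m and each number of a turn by 90 degrees. A row lasts 1/10 s, in which the tool goes at most 50 mm and 8.59 degrees, less where a joint would pass 70% of its speed; a pose out of reach is approached as far as the arm can. A call with a number of a shift or a turn outside -1 to 1 is refused whole. A call with a gripper value outside its range is refused whole. OPENING is the gripper command: -1 is shut, 1 is fully open, values between are in proportion, set as the call begins (- or left out, the last holds). The fingers move at their own pace and stop on an object; FORCE is the grip in N (left out, the last holds). Time passes only in rows, so rows that repeat a pose let the fingers close. It gives the time, the measured TCP pose, the force, the opening and the grip force at its end, in the units of the state.
- bot.state(): the state, without advancing time (a new reading comes with each control period).
- optics.get_image(name): name is "side" or "top" or "wrist"; returns (picture, depth): 420x560x3 uint8, blue, green, red; 420x560 float32, m along the optical axis (not along the pixel's ray), 0 where there is no reading.
- optics.camera_params(name): a dict with "fx", "fy", "cx", "cy" (pixels), "dist" ([k1, k2, p1, p2, k3] as OpenCV has them; the pictures are not rectified), "rvec" (rotation vector, rad) and "tvec" (3), from world to camera coordinates, as OpenCV has them. Camera axes: x right, y down, z forward; pixel columns grow to the right and rows downward; lengths in m; the calibration is good to about 2 mm. A picture is of the moment at which its call begins: read the wrist's pose just before it. camera_params takes no time and is no camera call; for the wrist camera it gives the pose at the moment of the call.
- workorder.close_job(): hands the job in; it is judged then, once.
The state is a dict: "time": time; "joint_pos": joint angles; "joint_velocities": joint speeds; "joint_torque": joint torques, N m; "eef_pos": TCP position; "ee_rot": TCP orientation; "contact_force": force on the tool from outside, world axes, zero at the start; "ft_torque": the same for the moment, N m; "width": finger opening in m; "finger_force": force on a finger pad.
Only numpy, scipy, OpenCV 4.12 (cv2) and the standard library are available. Lean on these libraries where they do the work, as an engineer would, in place of code of your own. Each camera call takes 0.05 s, during which the arm holds its last target. There are 200 camera calls.

### The job

The incubator's lid is standing slightly ajar on its springy gasket. Set a fingertip in the slot of the big round dial on the lid, press the lid down flush and, while keeping it pressed down, push the dial round clockwise (seen from above) to its stop, so that the lid stays locked down when you let go and move clear. Grasp and lift nothing, and leave the bottles, carton, cup and tube rack around it where they stand.

Things in the scene. Friction and masses are not known exactly. Their poses are not given: they have to be found in the camera images.
- incubator: bench incubator fixed to the table: white box 280 mm deep (x), 300 wide (y), 110 tall. Origin centre of its underside; x points from its front to its back, z up. A grey lid 262 x 214 x 8 mm covers it except for a flat deck 85 mm wide on its +y side, where two droppers stand. The dial's axis stands at incubator x = -60, y = -35 mm; lid flush, the lid's top is 118 mm above the table
- dial_slot (a point): centre of the floor of the dial's slot, on its axis; x along the slot, z up. The dial: metal disc 104 mm across, its top 20 mm above the lid, one straight slot 38 mm wide, 14 deep, right across its middle. Slot floor 124 mm above the table with the lid flush, some 11 mm higher ajar. Shut fingers fit in it off centre, towards either end, and turn the dial by pushing on the slot's side wall
- dial (a joint): turn of the dial, rad, grows clockwise seen from above: at 0 the slot runs along incubator y, at 1.571 (stop, locked) along incubator x. Starts at 0 to 0.3. Friction about 0.08 N m. A cam tongue under the lid passes beneath a lip of the box at about 0.6 to 1.0 rad if the lid is pressed flush, else it jams there; once beneath, it holds the lid down
- lid (a joint): opening of the lid, rad, hinged 190 mm behind the dial's axis; 0 is flush (hard stop), about 0.06 unlocked at rest. A spring holds it ajar: pressing it flush at the dial takes about 5 to 11 N. Locked and let go it rests at about 0.006
- lid_edge (a point): middle of the lid's front edge, at its top
- dropper_a: small amber dropper bottle, 25 mm across, 67 mm tall, standing loose on the incubator's side deck; origin centre of its underside
- dropper_b: small clear dropper bottle, 25 mm across, 67 mm tall, standing loose on the side deck; origin centre of its underside
- amber_bottle: amber reagent bottle with white cap, 60 mm across, 125 mm tall, standing loose on the table; origin centre of its underside
- carton: small white carton, 45 x 45 x 85 mm tall, loose on the table; origin centre of its underside
- beaker: steel cup, 64 mm across, 75 mm tall, loose on the table; origin centre of its underside
- tube_rack: green tube rack with capped tubes, 100 x 55 mm, 87 mm tall over the caps, loose on the table; origin centre of its underside
There are look-alikes about, which are no part of the job. There is more than one size of the dropper_b; the one meant has the size given above.

How it is judged:
By the outcome, as a careful person would: the job done as asked, in the order asked, and still so for the second after the job is handed in, with the robot touching nothing.
It also fails if it takes over 40 s, if anything falls off the work surface, if the arm or the gripper's body presses on something with over 40 N, if the wrist force passes 120 N, or if a joint passes its speed limit or range.

## Working session

There is one attempt and no reset: what is moved stays moved. The work goes in short steps, Python scripts to look and compute and a shell command to move; the robot and the scene stay as the last step left them, time stands still between calls to the robot, and variables do not carry over. Pictures are saved under pics/ and viewed, at most 10 in all, crops included, and the job is handed in when it is done.

```bash
mkdir -p pics; cat > h.py <<'E'
import numpy as np, cv2
from rig import bot, optics, workorder
def snap(n,f):
    p=optics.camera_params(n); im,d=optics.get_image(n); cv2.imwrite(f'pics/{f}.png',im); np.savez(f'pics/{f}.npz',im=im,d=d,**{k:np.array(v) for k,v in p.items()}); return im,d,p
def world(f,u,v,z=None):
    q=np.load(f'pics/{f}.npz'); K=np.array([[q['fx'],0,q['cx']],[0,q['fy'],q['cy']],[0,0,1]],float)
    R=cv2.Rodrigues(q['rvec'])[0]; t=q['tvec'].ravel()
    a=cv2.undistortPoints(np.array([[[u,v]]],float),K,q['dist'])[0,0]; ray=np.array([a[0],a[1],1])
    c=-R.T@t; w=R.T@ray
    s=q['d'][int(v),int(u)] if z is None else (z-c[2])/w[2]
    return c+s*w
E
python3 - <<'E'
from h import *
for n in('top','side'): snap(n,n+'0')
s=bot.state(); print(s)
E
```

```text
{'time': 0.1, 'joint_pos': array([-1.35738933e+00,  3.13307920e-01,  1.49828517e+00,  1.27630845e-05,
        1.33099475e+00, -2.23382230e-01]), 'joint_velocities': array([-0.0008898 , -0.00140033, -0.00225783,  0.00095671, -0.00037293,
        0.00092263]), 'joint_torque': array([ 2.46002834e-03, -4.02815759e+01, -2.52643830e+01,  6.95191626e-02,
        3.42337706e-02, -6.30786371e-05]), 'eef_pos': array([ 0.22205004, -0.47551521,  0.23829096]), 'ee_rot': array([[ 9.06115899e-01,  4.23029476e-01, -1.98654010e-04],
       [ 4.23029459e-01, -9.06115404e-01,  9.75233033e-04],
       [ 2.32548860e-04, -9.67710655e-04, -9.99999505e-01]]), 'contact_force': array([-0.94056914,  0.39502359, -0.17106176]), 'ft_torque': array([-0.05420466,  0.02894255,  0.00385537]), 'finger_force': 0.0, 'width': 0.0880734724544862}
```

View pics/top0.png

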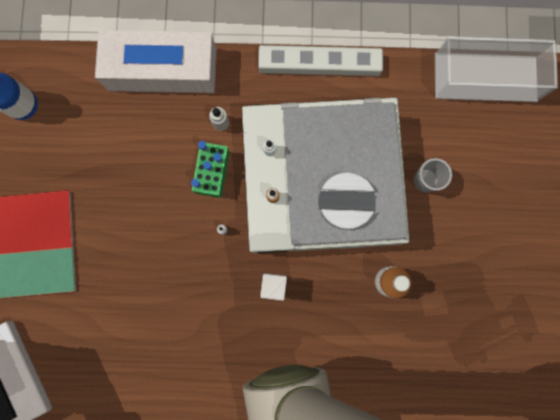

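View pics/side0.png

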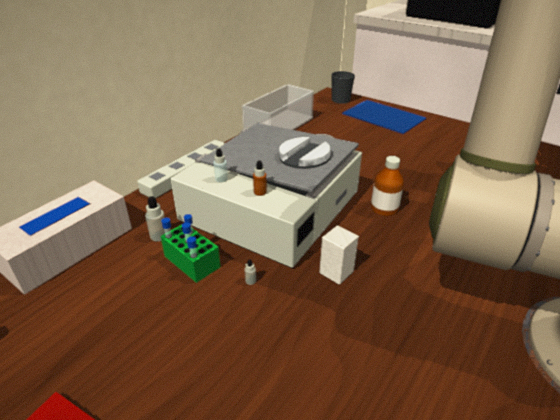

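Top view: the dial is at (347,201) with a dark slot along the image horizontal. Round things that could be taken for it: the steel cup (434,176) and the bottle cap (401,284). Dropper look-alikes on the table are at (218,117) and (222,230); the deck droppers are at (269,147) and (272,194). The metal disc on the grey lid is the one I want, so I'll check it in a close crop and measure it.

```bash
python3 - <<'E'
from h import *
q=np.load('pics/top0.npz'); im=q['im']
cv2.imwrite('pics/c1.png',cv2.resize(im[150:260,230:420],None,fx=4,fy=4,interpolation=cv2.INTER_CUBIC))
for n,u,v,z in [('lidFL',292,246,.125),('lidFR',407,240,.125),('boxFL',250,250,.11),('boxBL',243,107,.11),('dialL',319,201,.145),('dialR',376,201,.145),('dialT',347,173,.145),('dialB',347,229,.145)]:
    print(n,world('top0',u,v,z).round(3),world('top0',u,v).round(3))
# dial pts from depth
for v in range(176,228,6): print(v,[world('top0',u,v)[2].round(3) for u in range(320,376,6)])
E
```

```text
lidFL [0.505 0.052 0.125] [0.505 0.051 0.111]
lidFR [ 0.521 -0.16   0.125] [ 0.522 -0.164  0.108]
boxFL [0.496 0.13  0.11 ] [0.496 0.13  0.111]
boxBL [0.77  0.152 0.11 ] [0.771 0.152 0.108]
dialL [0.587 0.005 0.145] [0.588 0.004 0.135]
dialR [ 0.59  -0.099  0.145] [ 0.592 -0.102  0.13 ]
dialT [ 0.64  -0.045  0.145] [ 0.64  -0.045  0.146]
dialB [ 0.537 -0.047  0.145] [ 0.538 -0.047  0.139]
176 [np.float64(0.125), np.float64(0.124), np.float64(0.128), np.float64(0.148), np.float64(0.148), np.float64(0.149), np.float64(0.15), np.float64(0.125), np.float64(0.127), np.float64(0.128)]
182 [np.float64(0.127), np.float64(0.149), np.float64(0.147), np.float64(0.144), np.float64(0.148), np.float64(0.148), np.float64(0.15), np.float64(0.147), np.float64(0.144), np.float64(0.13)]
188 [np.float64(0.128), np.float64(0.146), np.float64(0.148), np.float64(0.144), np.float64(0.15), np.float64(0.147), np.float64(0.146), np.float64(0.146), np.float64(0.146), np.float64(0.129)]
194 [np.float64(0.133), np.float64(0.132), np.float64(0.132), np.float64(0.134), np.float64(0.134), np.float64(0.131), np.float
[... 336 characters left out ...]
0.137), np.float64(0.133), np.float64(0.136), np.float64(0.132), np.float64(0.135), np.float64(0.133), np.float64(0.133)]
212 [np.float64(0.131), np.float64(0.148), np.float64(0.149), np.float64(0.148), np.float64(0.149), np.float64(0.151), np.float64(0.15), np.float64(0.149), np.float64(0.152), np.float64(0.129)]
218 [np.float64(0.13), np.float64(0.151), np.float64(0.148), np.float64(0.149), np.float64(0.15), np.float64(0.15), np.float64(0.149), np.float64(0.151), np.float64(0.15), np.float64(0.131)]
224 [np.float64(0.128), np.float64(0.132), np.float64(0.147), np.float64(0.15), np.float64(0.151), np.float64(0.151), np.float64(0.151), np.float64(0.154), np.float64(0.135), np.float64(0.128)]
```

View pics/c1.png

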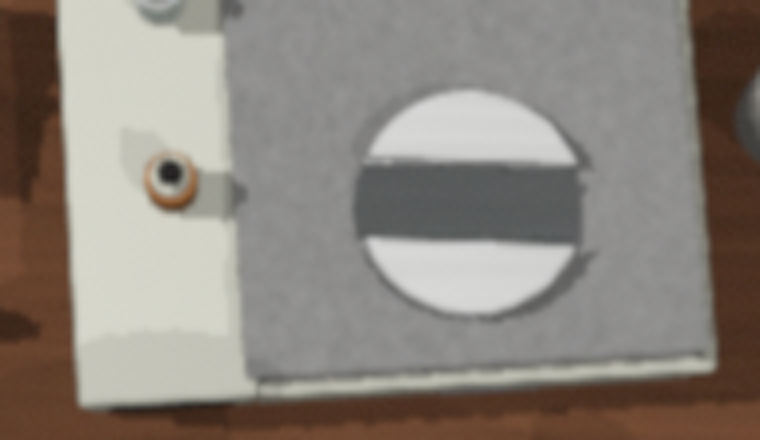

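The crop shows the slotted metal disc centred at about full-image (347.5,200.5). Its slot is tilted about 1.4° down to the right, and the amber dropper stands well to the left. Next I'll work out the geometry and a helper that gives moves in tool units.

```bash
cat >> h.py <<'E'
from scipy.spatial.transform import Rotation as Ro
def pose(p,yaw):  # tool y axis at world angle yaw (deg), z down
    a=np.radians(yaw); y=np.array([np.cos(a),np.sin(a),0]); z=np.array([0,0,-1.]); return np.array(p),np.c_[np.cross(y,z),y,z]
def rel(p,yaw,p0=None,R0=None):
    s=bot.state(); p0=s['eef_pos'] if p0 is None else p0; R0=s['ee_rot'] if R0 is None else R0
    P,R=pose(p,yaw); return np.r_[R0.T@(P-p0)/.15, Ro.from_matrix(R0.T@R).as_rotvec()/(np.pi/2)].round(3)
E
python3 - <<'E'
from h import *
f=lambda x,y,z:world('top0',230+x/4,150+y/4,z)
L,R=f(356,202,.147),f(585,202,.147);T,B=f(470,89,.147),f(470,316,.147)
print(L,R,T,B,(L+R)/2,(T+B)/2)
for a in [((365,162),(578,166)),((360,237),(580,244))]:
    A,Bb=f(*a[0],.147),f(*a[1],.147); d=A-Bb; print(A,Bb,'yaw',np.degrees(np.arctan2(d[1],d[0])))
A,Bb=f(252,382,.123),f(714,357,.123); d=A-Bb; print('lid front yaw',np.degrees(np.arctan2(d[1],d[0]))-90)
E
```

```text
[0.58764496 0.0050146  0.147     ] [ 0.59031915 -0.09895827  0.147     ] [ 0.64090992 -0.04605046  0.147     ] [ 0.53714885 -0.04739418  0.147     ] [ 0.58898206 -0.04697184  0.147     ] [ 0.58902939 -0.04672232  0.147     ]
[0.60605994 0.00126054 0.147     ] [ 0.60673015 -0.09564844  0.147     ] yaw 90.39624450615526
[0.57172819 0.00290937 0.147     ] [ 0.57109071 -0.09683507  0.147     ] yaw 89.63381796171248
lid front yaw 4.528515598814906
```

```bash
python3 - <<'E'
from h import *
s=bot.state();print(rel([.589,-.0768,.21],-65), 'total turn 155deg')
E
```

```text
[ 3.341e+00 -1.373e+00  1.910e-01 -1.000e-03 -0.000e+00  0.000e+00] total turn 155deg
```

```bash
python3 -m creep '1 -0.41 0 0 0 -0.7;1 -0.41 0 0 0 -0.7;1 -0.41 0 0 0 -0.7;1 -0.41 0 0 0 -0.7;1 -0.41 0 0 0 -0.7;1 -0.41 0 0 0 -0.7;1 -0.41 0 0 0 -0.7;1 -0.41 0 0 0 -0.7' -1 20; python3 -c "
from h import *
print(rel([.589,-.0768,.21],90))"
```

```text
time: 0.9
eef_pos: [0.332, -0.3564, 0.2384]
ee_rot: [[0.029, 1.0, -0.0], [1.0, -0.029, 0.001], [0.001, -0.0, -1.0]]
contact_force: [-0.1, 0.7, -0.5]
width: 0.0261
finger_force: 0.0
[ 1.913  1.658  0.19   0.    -0.    -1.019]
```

```bash
python3 -m creep '0.95 0.83 0.1 0 0 -0.7;0.95 0.83 0.1 0 0 -0.7;0.95 0.83 0.1 0 0 -0.7;0.95 0.83 0.1 0 0 -0.7;0.95 0.83 0.1 0 0 -0.7;0.95 0.83 0.1 0 0 -0.7;0.95 0.83 0.1 0 0 -0.7;0.95 0.83 0.1 0 0 -0.7' ; python3 -c "
from h import *
print(rel([.589,-.0768,.21],90))"
```

```text
time: 1.7
eef_pos: [0.4613, -0.2182, 0.2234]
ee_rot: [[-0.877, 0.48, -0.001], [0.48, 0.877, 0.0], [0.001, 0.0, -1.0]]
contact_force: [-0.2, -0.4, 0.1]
width: 0.0006
finger_force: 0.0
[-0.295  1.236  0.089  0.    -0.    -0.319]
```

```bash
python3 -m creep '-0.24 1 0 0 0 -0.32;-0.24 1 0 0 0 -0.32;-0.24 1 0 0 0 -0.32;-0.24 1 0 0 0 -0.32;-0.24 1 0 0 0 -0.32' ; python3 -c "
from h import *
print(rel([.589,-.0768,.175],90))"
```

```text
time: 2.2
eef_pos: [0.5659, -0.1034, 0.223]
ee_rot: [[-1.0, 0.0, -0.001], [0.0, 1.0, 0.0], [0.001, 0.0, -1.0]]
contact_force: [0.0, -0.3, 0.4]
width: 0.0007
finger_force: 0.0
[-0.155  0.178  0.32   0.    -0.001 -0.   ]
```

```bash
python3 -m creep '-0.155 0.178 0.15 0 0 0;-0.155 0.178 0.32 0 0 0;-0.155 0.178 0.32 0 0 0;-0.155 0.178 0.32 0 0 0' ; python3 -c "
from h import *
snap('wrist','w1');snap('side','s1');snap('top','t1')
im=np.load('pics/s1.npz')['im'][90:230,200:400]; w=np.load('pics/w1.npz')['im']
cv2.imwrite('pics/c2.png',np.hstack([cv2.resize(im,(430,301)),cv2.resize(w,(370,301))]))
print(bot.state()['eef_pos'])"
```

```text
time: 2.6
eef_pos: [0.5884, -0.0789, 0.1763]
ee_rot: [[-1.0, 0.005, -0.0], [0.005, 1.0, -0.0], [0.0, -0.0, -1.0]]
contact_force: [0.4, 0.2, -0.5]
width: 0.0004
finger_force: 0.0
[ 0.58902196 -0.07887015  0.17730199]
```

View pics/c2.png

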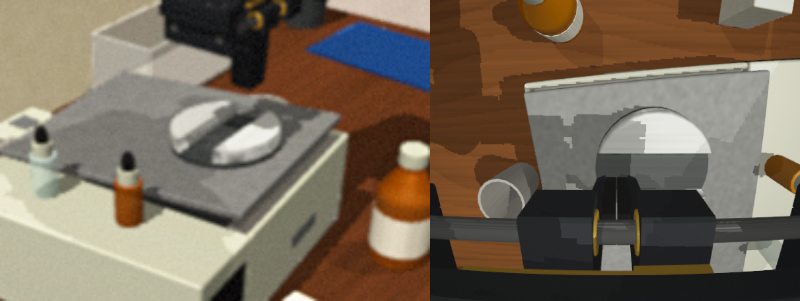

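The left half shows the fingers above the dial. The wrist view (right half) shows the fingertips over the slot, on the left (-y) side of the dial face, around (620,190) in the composite. Descending.

```bash
python3 -m creep '0 0 0.12 0 0 0;0 0 0.2 0 0 0;0 0 0.26 0 0 0;0 0 0.29 0 0 0;0 0 0.32 0 0 0'; python3 -c "
from h import *
s=bot.state();print(s['eef_pos'],s['contact_force'],s['ft_torque'])"
```

```text
time: 3.25
eef_pos: [0.5888, -0.0783, 0.1281]
ee_rot: [[-1.0, 0.003, 0.0], [0.003, 1.0, -0.0], [-0.0, -0.0, -1.0]]
contact_force: [-3.6, -1.5, 4.6]
width: 0.0004
finger_force: 2.6
[ 0.58881649 -0.07825456  0.12806395] [-3.62751128 -1.52163399  4.58944417] [-0.06157865  0.35296565 -0.01815859]
```

```bash
python3 -m creep '0 0 0.02 0 0 0;0 0 0.035 0 0 0;0 0 0.05 0 0 0;0 0 0.05 0 0 0'; python3 -c "
from h import *
s=bot.state();print(s['eef_pos'],s['contact_force'],s['ft_torque'])"
```

```text
time: 3.65
eef_pos: [0.5904, -0.0784, 0.124]
ee_rot: [[-1.0, 0.003, 0.006], [0.003, 1.0, -0.002], [-0.006, -0.002, -1.0]]
contact_force: [-5.2, 0.8, 22.9]
width: 0.0003
finger_force: 11.3
[ 0.59043863 -0.07841206  0.12399401] [-5.2374437   0.800732   22.87147317] [0.26356538 0.63468845 0.03789201]
```

```bash
python3 -m creep '0.04 0 0 0 0 0;0.087 0 0 0 0 0;0.112 0.012 0 0 0 0.078;0.135 0.027 0 0 0 0.156;0.156 0.045 0 0 0 0.233;0.175 0.065 0 0 0 0.311'; python3 -c "
from h import *
s=bot.state();print(s['eef_pos'],s['contact_force'],s['ft_torque'])
im,_,_=snap('top','t2');snap('side','s2')
cv2.imwrite('pics/c3.png',np.hstack([cv2.resize(im[140:260,270:420],(400,320)),cv2.resize(np.load('pics/s2.npz')['im'][90:230,215:390],(400,320))]))"
```

```text
time: 4.25
eef_pos: [0.5652, -0.0691, 0.124]
ee_rot: [[-0.879, 0.476, 0.009], [0.476, 0.879, -0.003], [-0.01, 0.001, -1.0]]
contact_force: [0.5, -1.7, 20.1]
width: 0.0005
finger_force: 10.0
[ 0.56517595 -0.06912412  0.12402657] [ 0.54316662 -1.71632427 20.14899537] [-0.25401742 -0.20238007  0.04547705]
```

View pics/c3.png

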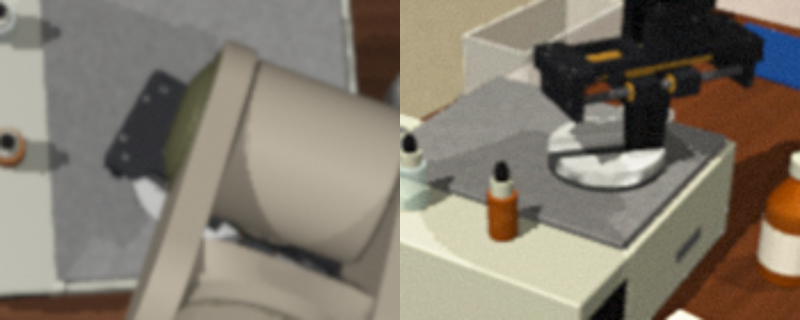

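The side view (right) shows the lid flush and the dial turning with the finger in its slot. The droppers haven't moved and the side forces are small, so I'll continue.

```bash
python3 -m creep '0.025 0.012 0 0 0 0.078;0.048 0.027 0 0 0 0.156;0.069 0.045 0 0 0 0.233;0.088 0.065 0 0 0 0.311'; python3 -c "
from h import *
s=bot.state();print(s['eef_pos'],s['contact_force'],s['ft_torque'],s['joint_pos'])"
```

```text
time: 4.75
eef_pos: [0.5573, -0.0548, 0.124]
ee_rot: [[-0.553, 0.833, 0.007], [0.833, 0.553, -0.004], [-0.007, 0.003, -1.0]]
contact_force: [-4.4, -5.1, 23.8]
width: 0.0005
finger_force: 11.7
[ 0.55730697 -0.05478242  0.1239704 ] [-4.4049145  -5.0907075  23.76072201] [-0.77541661  0.81069614 -0.04685513] [-0.30636164  0.49762294  1.54418216 -0.00205623  1.09229896 -0.89108203]
```

```bash
python3 -m creep '0.025 0.012 0 0 0 0.078;0.048 0.027 0 0 0 0.156;0.069 0.045 0 0 0 0.233;0.088 0.065 0 0 0 0.311;0.097 0.078 0 0 0 0.33;0.11 0.087 0 0 0 0.33'; python3 -c "
from h import *
s=bot.state();print(s['eef_pos'],s['contact_force'],s['ft_torque'])"
```

```text
time: 5.35
eef_pos: [0.5582, -0.0392, 0.124]
ee_rot: [[-0.072, 0.997, 0.004], [0.997, 0.072, -0.014], [-0.015, 0.003, -1.0]]
contact_force: [-15.3, -44.3, 23.0]
width: 0.0005
finger_force: 27.2
[ 0.55820112 -0.03920029  0.12400814] [-15.2877218  -44.30578975  23.01294897] [-7.02000976  2.25100423  0.07933065]
```

The side force has risen to 44 N, and the finger is 10 mm off the slot's line at 4.5° yaw. That matches the dial at its stop. I'll ease the side push first, then lift.

```bash
python3 -m creep '-0.05 0 0 0 0 0;-0.09 0 0 0 0 0;-0.09 0 -0.03 0 0 0;-0.09 0 -0.1 0 0 0;-0.09 0 -0.3 0 0 0;-0.09 0 -0.5 0 0 0;-0.09 -0.5 -0.7 0 0 0;-0.09 -1 -0.7 0 0 0'; python3 -c "
from h import *
s=bot.state();print(s['eef_pos'],s['contact_force'])"
```

```text
time: 6.15
eef_pos: [0.4621, -0.0528, 0.221]
ee_rot: [[-0.073, 0.997, 0.003], [0.997, 0.073, -0.001], [-0.001, 0.003, -1.0]]
contact_force: [-0.1, -0.2, 0.0]
width: 0.0005
finger_force: 0.0
[ 0.46210969 -0.05283818  0.2209732 ] [-0.07469707 -0.17383617  0.00663025]
```

```bash
python3 -m creep '-1 -0.3 -0.1 0 0 0;-1 -0.3 -0.1 0 0 0;-1 -0.3 -0.1 0 0 0;-1 -0.3 -0.1 0 0 0;-1 -0.3 -0.1 0 0 0;-1 -0.3 -0.1 0 0 0'; python3 -c "
from h import *
im,_,_=snap('top','t3');snap('side','s3')
cv2.imwrite('pics/c4.png',np.hstack([cv2.resize(im[90:310,180:460],(460,360)),cv2.resize(np.load('pics/s3.npz')['im'][90:300,140:410],(340,360))]))
for uv in [(347,200),(320,200),(372,200),(347,180),(347,222),(300,235),(395,235),(350,238),(300,120),(390,120)]: print(uv,world('t3',*uv).round(4))"
```

```text
time: 6.75
eef_pos: [0.4285, -0.2046, 0.2342]
ee_rot: [[-0.073, 0.997, -0.0], [0.997, 0.073, 0.001], [0.001, -0.0, -1.0]]
contact_force: [-0.2, -0.0, -0.2]
width: 0.0006
finger_force: 0.0
(347, 200) [ 0.5924 -0.0482  0.1274]
(320, 200) [0.5897 0.0026 0.1385]
(372, 200) [ 0.5923 -0.0929  0.1372]
(347, 180) [ 0.6298 -0.0477  0.1276]
(347, 222) [ 0.5517 -0.0491  0.1247]
(300, 235) [0.5259 0.0371 0.1172]
(395, 235) [ 0.53   -0.1387  0.1223]
(350, 238) [ 0.5224 -0.0554  0.1219]
(300, 120) [0.7456 0.0418 0.1142]
(390, 120) [ 0.7488 -0.1292  0.1192]
```

View pics/c4.png

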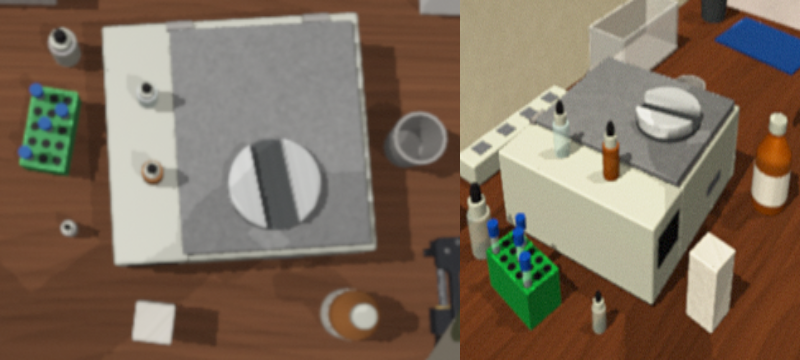

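```bash
python3 - <<'E'
from h import *
im=np.load('pics/t3.npz')['im']
cv2.imwrite('pics/c5.png',cv2.resize(im[165:255,290:420],None,fx=6,fy=6,interpolation=cv2.INTER_CUBIC))
E
```

```text
(no output)
```

View pics/c5.png

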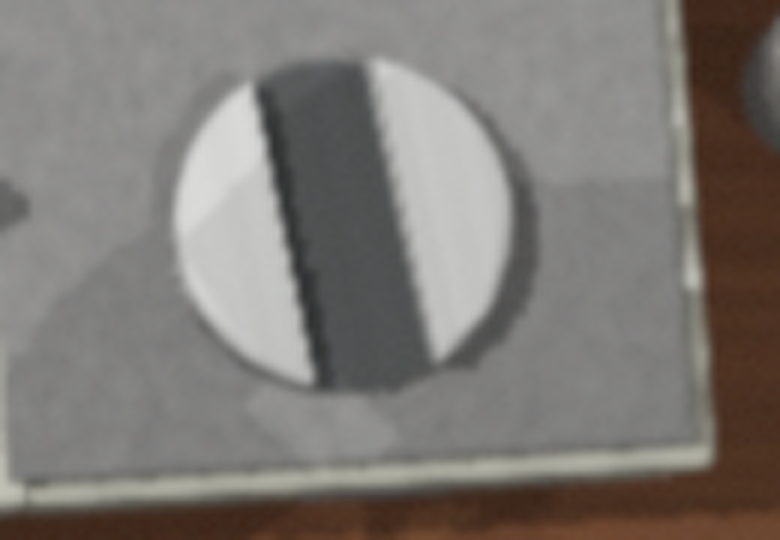

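The slot now reads about 12° against the incubator's 4.5°, so the dial is roughly 8° short of its stop. Sliding the finger back under pressure dragged it. The lid is latched, so I'll push it round again with the tip just off the floor and leave without dragging.

```bash
python3 -c "
from h import *
print(rel([.5587,-.0534,.17],4.5))
f=lambda x,y,z:world('t3',290+x/6,165+y/6,z)
for a,b in [((255,88),(318,385)),((370,65),(436,360))]:
    A,B=f(*a,.139),f(*b,.139); d=A-B; print(A,B,np.degrees(np.arctan2(d[1],d[0])))"
```

```text
[ 0.939  0.939  0.429 -0.    -0.    -0.003]
[ 0.62784714 -0.0196322   0.139     ] [ 0.53722108 -0.04019526  0.139     ] 12.783964283919275
[ 0.63589445 -0.05478231  0.139     ] [ 0.54573517 -0.07594616  0.139     ] 13.210352725642329
```

```bash
python3 -m creep '0.94 0.94 0.05 0 0 0;0.94 0.94 0.05 0 0 0;0.94 0.94 0.05 0 0 0;0.94 0.94 0.05 0 0 0;0.94 0.94 0.2 0 0 0;0.94 0.94 0.43 0 0 0;0.94 0.94 0.43 0 0 0;0.94 0.94 0.43 0 0 0';python3 -c "
from h import *
print(rel([.5587,-.0534,.130],4.5), bot.state()['contact_force'])"
```

```text
time: 7.65
eef_pos: [0.5588, -0.0541, 0.1705]
ee_rot: [[-0.073, 0.997, -0.0], [0.997, 0.073, 0.0], [0.0, -0.0, -1.0]]
contact_force: [-0.1, -0.1, 0.3]
width: 0.0005
finger_force: 0.0
[ 0.004 -0.     0.27  -0.    -0.    -0.003] [-0.07197519 -0.09025649  0.31878281]
```

Lower to z = 0.130, then push +y (tool +x) in steps.

```bash
python3 -m creep '0 0 0.15 0 0 0;0 0 0.265 0 0 0;0 0 0.265 0 0 0;0.04 0 0.265 0 0 0;0.07 0 0.265 0 0 0;0.09 0 0.265 0 0 0;0.105 0 0.265 0 0 0;0.105 0 0.265 0 0 0'
```

```text
time: 8.45
eef_pos: [0.5598, -0.0403, 0.1322]
ee_rot: [[-0.072, 0.997, 0.007], [0.997, 0.072, -0.004], [-0.005, 0.007, -1.0]]
contact_force: [7.9, -7.6, -0.7]
width: 0.0002
finger_force: 4.2
```

```bash
python3 -m creep '0.01 0 0 0 0 0;0.02 0 0 0 0 0;0.03 0 0 0 0 0;0.03 0 0 0 0 0'; python3 -m creep '0.02 0 0 0 0 0;0.04 0 0 0 0 0;0.04 0 0 0 0 0'
```

```text
time: 8.85
eef_pos: [0.56, -0.0394, 0.1323]
ee_rot: [[-0.072, 0.997, 0.009], [0.997, 0.072, -0.01], [-0.011, 0.008, -1.0]]
contact_force: [8.5, -25.9, -4.0]
width: 0.0007
finger_force: 13.3
time: 9.15
eef_pos: [0.5601, -0.0384, 0.1325]
ee_rot: [[-0.071, 0.997, 0.01], [0.997, 0.071, -0.019], [-0.02, 0.008, -1.0]]
contact_force: [8.6, -53.5, -7.7]
width: 0.0004
finger_force: 26.7
```

Hard stop: the force climbs with no more travel. I'll back off sideways clear of the floor, lift, and look again.

```bash
python3 -m creep '-0.06 0 0 0 0 0;-0.12 0 0 0 0 0;-0.12 0 0 0 0 0;-0.12 0 -0.15 0 0 0;-0.12 0 -0.5 0 0 0;-0.12 -0.3 -0.7 0 0 0;-0.5 -0.6 -0.7 0 0 0;-0.9 -0.9 -0.7 0 0 0'; python3 -m creep '-0.9 -0.4 0 0 0 0;-0.9 -0.4 0 0 0 0;-0.9 -0.4 0 0 0 0;-0.9 -0.4 0 0 0 0;-0.9 -0.4 0 0 0 0'; python3 -c "
from h import *
im,_,_=snap('top','t4'); print(bot.state()['contact_force'])
cv2.imwrite('pics/c6.png',cv2.resize(im[165:255,290:420],None,fx=6,fy=6,interpolation=cv2.INTER_CUBIC))"
```

```text
time: 9.95
eef_pos: [0.4591, -0.1304, 0.236]
ee_rot: [[-0.076, 0.997, 0.002], [0.997, 0.076, -0.001], [-0.001, 0.002, -1.0]]
contact_force: [0.6, -0.5, 0.6]
width: 0.0004
finger_force: 0.0
time: 10.45
eef_pos: [0.4099, -0.2699, 0.2346]
ee_rot: [[-0.071, 0.997, 0.0], [0.997, 0.071, 0.0], [0.0, 0.0, -1.0]]
contact_force: [0.4, 0.2, -0.1]
width: 0.0004
finger_force: 0.0
[ 0.08560468 -0.14509909 -1.10306914]
```

View pics/c6.png

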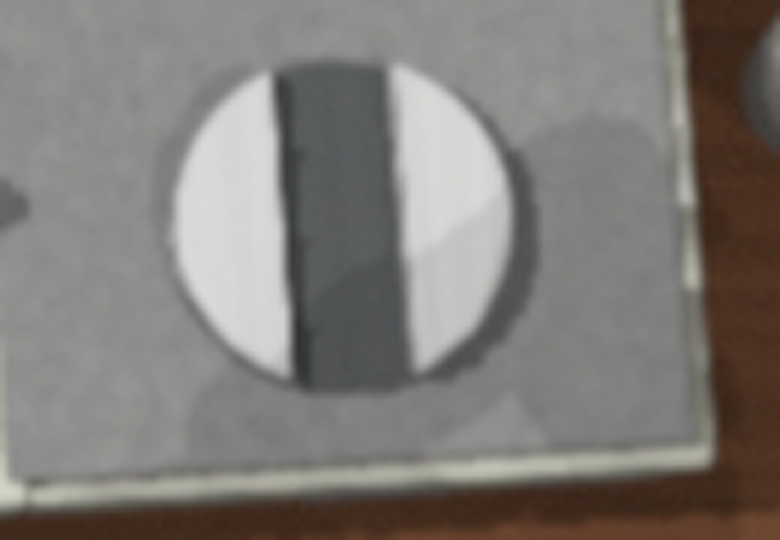

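The slot edges now run from (273,72) to (293,380) and from (388,65) to (412,372), about 4° in the image. They are parallel to the lid's side edge, (668,0) to (698,440). The dial is at its stop, the lid is down, and the robot is clear.

```bash
python3 -c "
from rig import workorder
print(workorder.close_job())"
```

```text
the job is handed in; nothing more can be done
None
```

The lid is locked down with the dial at its clockwise stop, and the job is handed in with the robot clear; the dial slipped back about 8° on my first release, so I pushed it to the stop again with the lid already latched, without pressing the lid down that second time.

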